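# Turn a drift on the angle plate and stand it in the tool tube

## Robot

A 7-joint arm with a two-finger parallel gripper is mounted at the origin on the work surface. World frame = base frame: x ahead of the robot, y to its left, z up, the work surface at z = 0. Lengths are in mm, angles in rad, forces in N, time in s.
With the tool pointing down it reaches from about 400 to 875 mm from the base axis. Payload 19.3 kg.
Tool frame: the origin (TCP) lies at the very end of the fingers, on their centre line; the grasp point (between the pads) lies 19 mm behind it (grip_point_offset is the z of the grasp point in the tool frame, in mm); z points along the fingers, x is the direction in which the jaws open and shut, and the axes are right-handed (so a half turn about z gives the same grasp; the last joint's range is limited). The gripper opens to 85 mm and grips with 20 to 120 N. Pads are 22 mm wide; open, the fingers measure 114 mm over their backs; the gripper's body (76 mm by 85 mm) begins 54 mm behind the grasp point. The pads swing forward as they close: fully open they stand 13 mm farther back than shut.
Start: joints at [1.179, 0.521, -0.036, 1.599, 0.021, 1.021, -0.113], TCP at [197.644, -592.918, 231.291] pointing down, gripper open.
Joint ranges: [-2.91, 2.91], [-0.3, 2.13], [-1.5, 1.42], [0.17, 2.43], [-1.26, 4.41], [0.16, 1.93], [-2.52, 2.52]. Speed limits (rad/s): [1.89, 1.89, 2.39, 2.39, 3.01, 3.01, 3.01].

## Interface

Orientations are given as a 3x3 rotation matrix whose columns are the frame's x, y, z axes.
In Python, from workcell import movep, movel, goto_joints, open_gripper, clamp, wait, inverse_kinematics, read_state, camera, PlanningError, finish_job, grip_point_offset gives the robot as it stands. Calls block until the motion is done:
- movep(position, orientation): joint-space move of the TCP to a pose.
- movel(position, frame=None, max_speed=150, guard=None): straight line of the TCP; frame=None keeps the orientation; max_speed is the mean speed in mm/s. With guard (N) it stops when the force on the tool has changed by that much, and returns True; else False.
- goto_joints(angles): joint-space move.
- open_gripper() and clamp(): open the fingers fully, or close them until they stop; the grip force is fixed at half the most.
- wait(seconds).
- inverse_kinematics(position, orientation): joint angles nearest the present ones, or None.
- read_state(): the state.
- camera(name): name is "scene" or "top" or "wrist"; returns a dict with "image" (400x640x3 uint8, blue, green, red), "range_z" (400x640 float32, mm along the optical axis (not along the pixel's ray), 0 where there is no reading), "fx", "fy", "cx", "cy" (pixels), "cam_to_world" (4x4, takes a point from camera to world coordinates). Camera axes: x right, y up, looking along -z (the intrinsics and any distortion apply to the point x, -y, -z); pixel columns grow to the right and rows downward; lengths in mm; the calibration is good to about 2 mm. The wrist camera is an equidistant fisheye: a pixel r from the principal point sees the ray r / f radians off the axis. A picture is of the moment at which its call begins.
A pose or a line that the arm cannot do raises PlanningError and nothing moves.
- finish_job(): hands the job in, once; it reports no verdict.
The state is a dict: "time": time; "qpos": joint angles; "qvel": joint speeds; "joint_efforts": joint torques, N m; "eef_pos": TCP position; "tool_rot": TCP orientation; "ft_force": force on the tool from outside, world axes, zero at the start; "torque": the same for the moment, N m; "finger_gap": finger opening in mm.
Only numpy, scipy, OpenCV 4.12 (cv2) and the standard library are available. Lean on these libraries where they do the work, as an engineer would, in place of code of your own. Each camera call takes 0.05 s, during which the arm holds its last target.

## Task

Pick up the pointed steel drift from its V-rest and, holding it lightly and level, press its blunt end down on the top edge of the angle plate so that it turns between the fingers until it is nearly upright, point down. Then stand it point down in the round tool tube and let go. Leave the hex-headed bolt lying on the other V-rest.

Things in the scene. Friction and masses are not known exactly. Their poses are not given: they have to be found in the camera images.
- drift_center (a point): Plain round steel rod, 16 mm thick, 150 mm long, last 25 mm tapered to a 6 mm point; 0.22 kg. Origin: its middle, on the axis, 50 mm above the bench at the start; x runs from point (-75) to blunt end (+75). Lies level on a V-rest, blunt end away from the robot; free to grip from x = -35 to 48, rest base 40 mm below the axis. In a light grip (12 N) it turns under a few N at its end and stays so.
- plate_edge (a point): Angle plate: fixed grey steel L, upright web 160 mm high, 120 wide, 16 thick, its plain face towards the robot, foot behind. Origin: middle of the sharp top edge of that face, 160 mm above the bench. y runs along the edge, x from the face into the plate, away from the robot (within 25 degrees). The space before the face is clear nearly down to the bench.
- tube_mouth (a point): Tool tube: short upright open round metal tube, fixed on a 90 mm square plate; outside diameter 52 mm, inside 44, rim 75 mm above the bench, inner floor 6 mm above it. Origin: centre of the mouth at rim height. It is on the left or the right; the low rectangular grey tin on the other side is not used.
- bolt_center (a point): Hex-headed bolt, to be left alone: shank 16 mm thick, 150 mm long, head 28 mm wide and 12 long, lying on the other V-rest just like the drift, head away from the robot. Origin: middle of its shank, on the axis; x runs towards the head.

How it is judged (in metres and radians):
On the way, in this order (a step that is already met when the one before it is completed fails the run):
1. the drift, held level in the fingers, presses on the angle plate (contact force between drift and angle_plate above 0.3 N and contact force between drift and the fingers above 1 N and height (world z) of drift_center above 0.11 m and angle between drift_center's own x axis and vertical above 1.05 rad), for 0.05 s.
2. still held and pressed against the plate, it has turned to within 40 degrees of upright, point down (contact force between drift and angle_plate above 0.2 N and contact force between drift and the fingers above 1 N and angle between drift_center's own x axis and vertical below 0.7 rad), for 0.05 s.
At the end, for the whole second after the job is handed in: The drift stands in the tool tube, point down, on the tube's floor (its middle within 30 mm of the tube's axis and less than 100 mm above the bench, leaning less than 30 degrees), at rest; the bolt is within 20 mm of where it lay (horizontal distance between drift_center and tube_mouth below 0.03 m and height (world z) of drift_center below 0.1 m and angle between drift_center's own x axis and vertical below 0.52 rad and linear speed of drift below 0.03 m/s and distance of bolt_center from where it was at the start of the episode below 0.02 m); the robot touches nothing.
It fails at once if the hex-headed bolt is moved by more than 20 mm (distance of bolt_center from where it was at the start of the episode above 0.02 m).
It also fails if it takes over 51 s, if anything falls off the work surface, if the arm or the gripper's body presses on something with over 40 N, if the wrist force passes 120 N, or if a joint passes its speed limit or range.

## Working session

There is one attempt and no reset: what is moved stays moved. The work goes in short steps, each a Python script; the robot and the scene stay as the last script left them, time stands still between calls to the robot, and variables do not carry over. Pictures are saved under pics/ and viewed, and the job is handed in when it is done.

```bash
ls; mkdir -p pics; python3 - <<'E'
from workcell import *
import cv2,numpy as np
s=read_state(); print(s['time'],s['eef_pos'],s['finger_gap'],grip_point_offset,s['tool_rot'],s['ft_force'])
for n in ("scene","top","wrist"):
    c=camera(n); cv2.imwrite(f"pics/{n}0.png",c['image']); np.savez(f"{n}0.npz",**c)
    print(n,c['fx'],c['fy'],c['cx'],c['cy'],np.round(c['cam_to_world'],3).tolist(),[k for k in c], (c['range_z']>0).mean())
E
```

```text
pics
0.0 [ 197.51855368 -592.61685634  230.72778491] 85.5742553642517 -18.700000000000003 [[ 3.16257137e-01 -9.48673410e-01 -4.30382934e-04]
 [-9.48672826e-01 -3.16257421e-01  1.05502050e-03]
 [-1.13698169e-03  7.46348319e-05 -9.99999351e-01]] [ 0.27852127 -0.22269579  0.18969705]
scene 487.4141391383524 487.4141391383524 313.9068288641372 197.77754822287727 [[-0.591, -0.422, 0.687, 1404.802], [0.806, -0.335, 0.488, 588.915], [0.024, 0.842, 0.538, 811.777], [0.0, 0.0, 0.0, 1.0]] ['image', 'range_z', 'fx', 'fy', 'cx', 'cy', 'cam_to_world'] 0.9804765625
top 453.21989966177813 453.21989966177813 318.159280133192 199.67562282769427 [[0.003, 0.992, -0.13, 435.785], [-1.0, 0.004, 0.012, -5.734], [0.012, 0.13, 0.991, 1151.825], [0.0, 0.0, 0.0, 1.0]] ['image', 'range_z', 'fx', 'fy', 'cx', 'cy', 'cam_to_world'] 0.99598046875
wrist 309.70691628693146 309.70691628693146 320.33203237911107 201.3624869449991 [[0.317, 0.916, 0.245, 257.821], [-0.949, 0.306, 0.081, -571.712], [-0.001, -0.258, 0.966, 373.037], [0.0, 0.0, 0.0, 1.0]] ['image', 'range_z', 'fx', 'fy', 'cx', 'cy', 'cam_to_world'] 0.97649609375
```

View pics/top0.png

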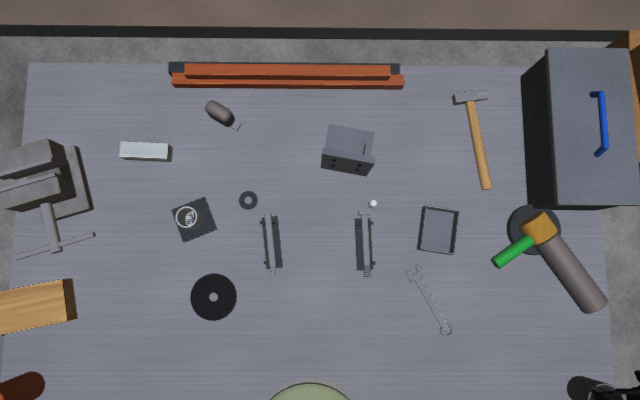

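View pics/scene0.png

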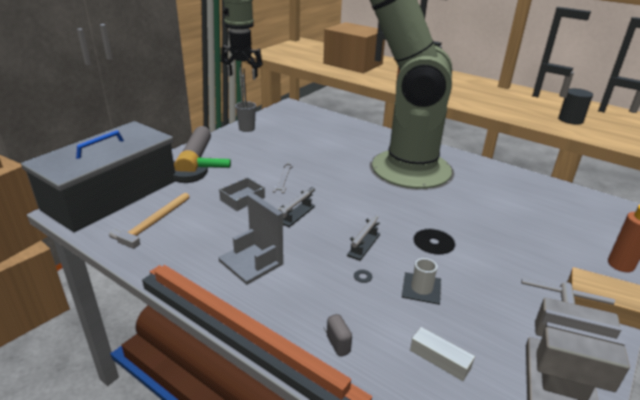

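The top view shows the tube at about (187,217), two rods at (271,243) and (365,240), and the angle plate at (348,150). I'll zoom in to tell the drift from the bolt.

```bash
python3 - <<'E'
import cv2,numpy as np
a=cv2.imread("pics/top0.png")
c=cv2.resize(a[110:290,160:400],None,fx=3.3,fy=3.3,interpolation=cv2.INTER_CUBIC); cv2.imwrite("pics/topz.png",c)
E
```

```text
(no output)
```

View pics/topz.png

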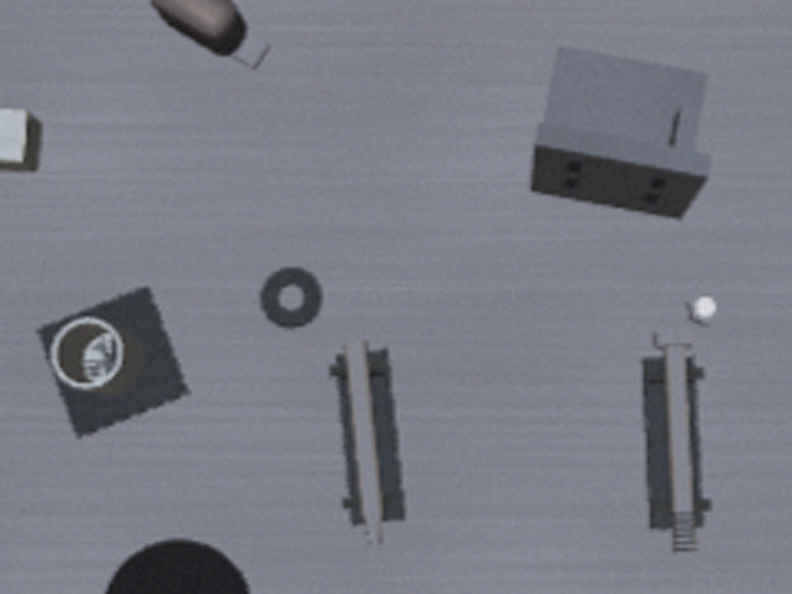

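Left rod (zoom x≈365, tapered at the bottom end) is the drift. The right one has a wide head at the top (675,345) and thread at the bottom, so it's the bolt. Next I'll measure everything using range and rays.

```bash
cat > h.py <<'E'
import numpy as np,cv2
def pts(c):
    H,W=c['range_z'].shape; v,u=np.mgrid[0:H,0:W]; z=c['range_z'].astype(float)
    P=np.stack([(u-c['cx'])/c['fx']*z,-(v-c['cy'])/c['fy']*z,-z,np.ones_like(z)],-1)
    return (P@c['cam_to_world'].T)[...,:3]
def ray(c,u,v,h):
    T=c['cam_to_world'];d=T[:3,:3]@np.array([(u-c['cx'])/c['fx'],-(v-c['cy'])/c['fy'],-1.]);o=T[:3,3]
    return o+d*(h-o[2])/d[2]
def proj(c,p):
    q=np.linalg.inv(c['cam_to_world'])@np.append(p,1); return c['cx']+c['fx']*q[0]/-q[2], c['cy']+c['fy']*q[1]/q[2]
E
python3 - <<'E'
from h import *
c=dict(np.load("top0.npz"));P=pts(c);np.set_printoptions(suppress=True,precision=1)
z=P[...,2]
print("bench",np.median(z[250:280,300:340]))
def reg(n,u0,u1,v0,v1,lo,hi):
    m=np.zeros(z.shape,bool);m[v0:v1,u0:u1]=True;m&=(z>lo)&(z<hi)
    Q=P[m]; r=cv2.minAreaRect(Q[:,:2].astype(np.float32)); d=cv2.fitLine(Q[:,:2].astype(np.float32),cv2.DIST_L2,0,.01,.01).ravel()
    print(n,m.sum(),"zmed",np.median(Q[:,2]),"rect",r,"fit",d, np.degrees(np.arctan2(d[1],d[0])),'x',Q[:,0].min(),Q[:,0].max())
reg("drift",255,290,205,285,46,70)
reg("bolt",350,385,200,285,46,70)
reg("tube",165,215,195,245,66,85)
reg("web",315,385,120,180,152,175)
reg("tin",410,465,200,260,12,80)
# scene camera
c=dict(np.load("scene0.npz"));P=pts(c);z=P[...,2];print('scene')
reg("drift",345,385,210,260,46,70)
reg("tube",405,445,250,300,66,85)
reg("web",235,290,180,290,152,175)
# ray checks from top image
c=dict(np.load("top0.npz"))
f=lambda x,y:(160+(x+.5)/3.3-.5,110+(y+.5)/3.3-.5)
for n,(x,y),h in [("blunt",(357,345),58),("tip",(375,542),50),("tube",(87,353),75),("edgeL",(538,147),160),("edgeR",(707,178),160),("bolthead",(675,345),58),("boltend",(685,550),58)]:
    print(n,ray(c,*f(x,y),h))
E
```

```text
bench 0.4670347759364404
drift 459 zmed 55.87650316172403 rect ((472.81744384765625, 96.21873474121094), (148.0179443359375, 39.39876937866211), 6.316045761108398) fit [  1.    0.1 476.4  95.9] 6.694419 x 399.6959318461359 546.2754714316669
bolt 544 zmed 56.96506664892968 rect ((475.786376953125, -134.86276245117188), (160.62469482421875, 39.65653610229492), 2.0824530124664307) fit [   1.     0.   477.9 -134.2] 2.2133873 x 395.66695560847927 556.2468434030685
tube 139 zmed 74.15317456628941 rect ((535.0618896484375, 294.10498046875), (50.451175689697266, 50.80093765258789), 4.428355693817139) fit [  0.3   1.  534.7 294. ] 74.906456 x 509.9708934565808 560.2551107759459
web 417 zmed 160.35242338114074 rect ((666.8743286132812, -85.71070861816406), (119.65776824951172, 17.58370590209961), 79.50436401367188) fit [  0.2   1.  666.4 -85.4] 79.520195 x 648.5246782271225 684.8613734625642
tin 505 zmed 33.898692817514075 rect ((509.2073974609375, -318.89190673828125), (86.45740509033203, 110.29975891113281), 81.11771392822266) fit [   1.    -0.2  511.4 -321.6] -12.0514145 x 448.7346927330425
[... 162 characters left out ...]
) fit [  1.    0.1 483.2  99.4] 6.6869583 x 398.27720318008994 550.755062333854
tube 170 zmed 71.96971388673768 rect ((536.137939453125, 296.0454406738281), (52.85123062133789, 50.46465301513672), 42.130210876464844) fit [  1.    0.3 536.1 295.6] 15.171574 x 508.0733766549248 563.6730038532149
web 266 zmed 158.30803808538803 rect ((666.5228271484375, -83.57806396484375), (121.86123657226562, 21.709489822387695), 78.98104095458984) fit [  0.2   1.  668.7 -81.2] 79.69667 x 646.8544616444498 686.683269135905
blunt [542.9 102.7  58. ]
tip [400.  88.  50.]
tube [534.7 295.1  75. ]
edgeL [668.2 -27.6 160. ]
edgeR [ 647.4 -142.1  160. ]
bolthead [ 543.8 -130.9   58. ]
boltend [ 395.1 -136.5   58. ]
```

```bash
python3 - <<'E'
import cv2
a=cv2.imread("pics/scene0.png")
cv2.imwrite("pics/scz.png",cv2.resize(a[170:310,210:450],None,fx=3.3,fy=3.3,interpolation=cv2.INTER_CUBIC))
E
```

```text
(no output)
```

View pics/scz.png

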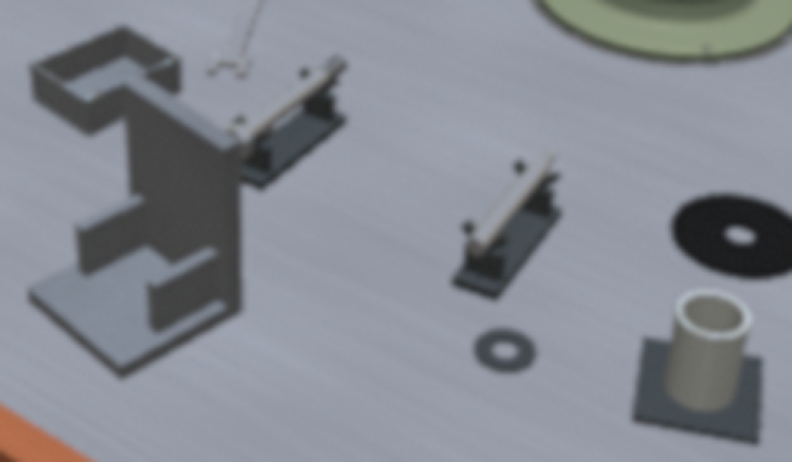

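```bash
python3 - <<'E'
from h import *; from workcell import *
np.set_printoptions(suppress=True,precision=2)
r=R(DY,1);gp=D+G*np.array([np.cos(DY),np.sin(DY),0])
movep(tcp(gp+[0,0,120],r),r); print(read_state()['time'],read_state()['qpos'])
c=camera("wrist"); cv2.imwrite("pics/w1.png",c['image']); np.savez("w1.npz",**c)
E
```

```text
2.8333 [ 0.35  0.6  -0.9   1.94  0.6   0.9   0.82]
```

View pics/w1.png

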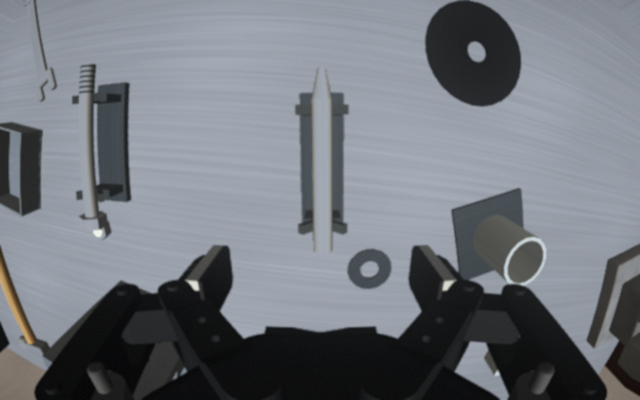

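The wrist view shows the drift at column ≈321, midway between the fingers (≈225 and 415), tip (321,68), blunt end (322,250). I'll cross-check its ends with the fisheye rays, then grasp.

```bash
cat >> h.py <<'E'
def fray(c,u,v,h):
    a=np.array([u-c['cx'],v-c['cy']]);r=np.hypot(*a);t=r/c['fx'];k=np.sin(t)/max(r,1e-9)
    T=c['cam_to_world'];d=T[:3,:3]@np.array([a[0]*k,-a[1]*k,-np.cos(t)]);o=T[:3,3]
    return o+d*(h-o[2])/d[2]
E
python3 - <<'E'
from h import *; from workcell import *
np.set_printoptions(suppress=True,precision=2)
c=np.load("w1.npz")
a=fray(c,321,68,50);b=fray(c,322,251,58);print(a,b,np.linalg.norm((b-a)[:2]),(a+b)/2,np.degrees(np.arctan2(b[1]-a[1],b[0]-a[0])))
print("tube",fray(c,524.5,261,75))
r=R(DY,1);gp=D+G*np.array([np.cos(DY),np.sin(DY),0])
p=tcp(gp,r)
print(movel(p+[0,0,20],max_speed=120)); print(movel(p,max_speed=60,guard=8)); s=read_state();print(s['eef_pos']-p,s['ft_force'])
clamp(); s=read_state();print(s['time'],s['finger_gap'],s['eef_pos'],s['ft_force'])
c=camera("scene"); cv2.imwrite("pics/s2.png",cv2.resize(c['image'][140:300,240:480],None,fx=3.3,fy=3.3,interpolation=cv2.INTER_CUBIC))
E
```

```text
[393.53  87.72  50.  ] [539.73 104.77  58.  ] 147.19184545650958 [466.63  96.25  54.  ] 6.652365908335302
tube [529.08 292.75  75.  ]
False
False
[-0.18  0.1  -0.24] [0.   0.51 0.02]
5.0 14.42983880061522 [501.19  99.94  31.5 ] [-1.76  3.12  4.31]
```

View pics/s2.png

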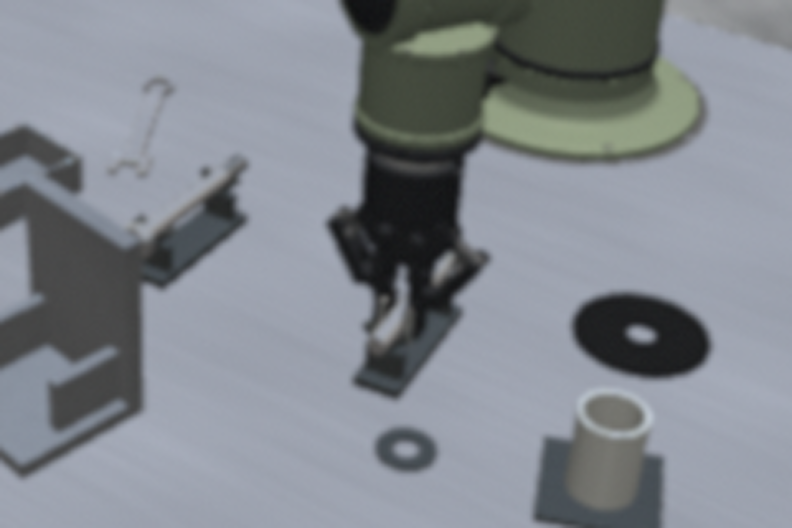

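Grip closed on the rod (gap 14.4) and the drift sits between the pads. The wrist rays put both the drift and the tube about 6 mm nearer in x. The top and scene views agree with each other, so I keep those and leave margin. Next: lift and go to the plate.

```bash
python3 - <<'E'
from h import *; from workcell import *
np.set_printoptions(suppress=True,precision=2)
s=read_state();movel(s['eef_pos']+[0,0,180],max_speed=150)
r=R(PY,1)
movep(tcp(pivot(0,36)+[0,0,30],r),r)
s=read_state();print(s['time'],s['finger_gap'],s['eef_pos'],s['ft_force'])
for n in("scene","top"):
    c=camera(n); np.savez(f"{n}3.npz",**c)
    k=c['image'][100:280,200:440] if n=="scene" else c['image'][100:220,270:430]
    cv2.imwrite(f"pics/{n}3.png",cv2.resize(k,None,fx=3.2 if n=="scene" else 4.5,fy=3.2 if n=="scene" else 4.5,interpolation=cv2.INTER_CUBIC))
E
```

```text
7.275 14.071125780276802 [622.92 -76.86 178.82] [ 0.51  1.55 -2.25]
```

View pics/scene3.png

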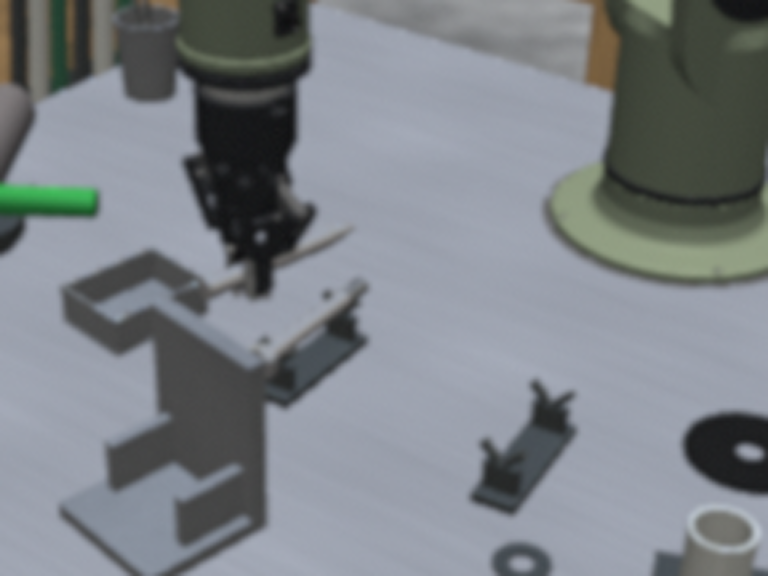

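View pics/top3.png

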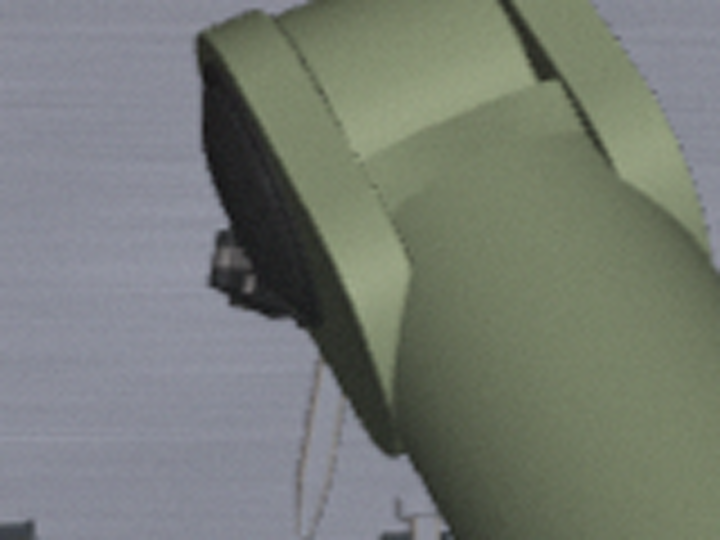

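The scene view shows the drift held about level, tip at crop (352,230) and blunt end near (180–208,292) over the plate. I'll compare against the projected expectation.

```bash
python3 - <<'E'
from h import *; from workcell import *
np.set_printoptions(suppress=True,precision=1)
c=dict(np.load("scene3.npz"));s=read_state();g=s['eef_pos']+[0,0,GO];f=np.array([np.cos(PY),np.sin(PY),0])
for e in (0,10):
    a=np.radians(e);d=f*np.cos(a)+np.array([0,0,1])*np.sin(a)
    for n,t in(("tip",-103),("blunt",47),("grip",0)):
        q=np.array(proj(c,g+d*t)); print(e,n,(q-[200,100])*3.2)
for o in (60,-60): 
    q=np.array(proj(c,E0+o*np.array([-f[1],f[0],0])));print("edge",(q-[200,100])*3.2)
P=pts(c);z=P[...,2]
# points on drift front part
m=np.zeros(z.shape,bool);m[165:195,250:315]=1;m&=(z>175)&(z<215)
for v,u in np.argwhere(m)[::12]: print(u,v,P[v,u]-g, ((P[v,u]-g)@f).round(1))
E
```

```text
0 tip [347.2 223. ]
0 blunt [199.9 287.4]
0 grip [248.4 266.2]
10 tip [345.4 242.9]
10 blunt [200.3 277.8]
10 grip [248.4 266.2]
edge [262.5 357.8]
edge [163.9 293.3]
303 170 [-83.7  14.1   5.2] -84.9
305 171 [-87.3  17.8   2. ] -89.1
304 172 [-79.7  20.4   3.3] -82.1
302 173 [-74.   18.4   2.3] -76.1
300 174 [-67.2  17.2   2. ] -69.2
299 175 [-61.4  18.6   2.2] -63.7
298 176 [-59.7  16.8  -0.6] -61.7
293 177 [-44.6  12.7   1.9] -46.1
274 178 [ 3.2 -8.5 13.1] 4.7
272 179 [  7.9 -10.9  11.5] 9.7
270 180 [  7.9 -17.5   6.3] 10.9
293 180 [-43.4  13.6  -6. ] -45.2
286 181 [-17.9  11.8   2.3] -19.8
276 182 [11.8  5.  10.7] 10.7
288 182 [-26.3  11.3  -4.7] -27.9
280 183 [11.  16.8 11.9] 7.7
273 184 [15.9 -1.1  4.7] 15.9
285 184 [-16.3   9.9  -6.3] -17.8
278 185 [9.5 9.2 2.7] 7.7
270 186 [27.2 -1.   4.5] 26.9
282 186 [ 3.7 16.8  0.1] 0.6
271 187 [24.3 -0.5  0.5] 24.0
283 187 [ 3.5 19.8 -1.7] -0.2
272 188 [21.9  0.5 -3.1] 21.4
284 188 [ 0.5 20.4 -5.8] -3.2
273 189 [18.9  1.1 -7.2] 18.4
262 190 [ 40.5 -15.2  -5.8] 42.6
277 190 [13.7  9.3 -9.4] 11.8
266 191 [43.  -0.2 -1.7] 42.3
263 192 [43.1 -9.8 -8.2] 44.2
277 193 [ 12.2   7.8 -19.3] 10.6
```

The image agrees within a few pixels: level to ~3°, blunt end ~45 mm past the grip. Lower to contact.

```bash
python3 - <<'E'
from h import *; from workcell import *
np.set_printoptions(suppress=True,precision=2)
r=R(PY,1); p=tcp(pivot(0,36),r)
movel(p+[0,0,8],max_speed=60); s=read_state();print(s['eef_pos']-p,s['ft_force'])
print(movel(p+[0,0,-6],max_speed=12,guard=4)); s=read_state();print(s['time'],s['eef_pos']-p,s['ft_force'],s['torque'])
wait(.15);s=read_state();print(s['eef_pos']-p,s['ft_force'],s['finger_gap'])
E
```

```text
[-0.07  0.14  7.79] [ 0.25  0.31 -3.3 ]
True
8.6417 [-0.24  0.02 -1.03] [-0.83  0.34  3.83] [-0.05 -0.25 -0.02]
[-0.22 -0.02 -0.97] [ 0.7  -0.04  4.75] 13.965076723679516
```

Contact at the expected height (within 1 mm) with about 7 N. Now sweep the turning path around the edge.

```bash
python3 - <<'E'
from h import *; from workcell import *
np.set_printoptions(suppress=True,precision=1)
r=R(PY,1)
for t in range(8,41,8):
    p=tcp(pivot(np.radians(t),36),r)-[0,0,1]
    g=movel(p,max_speed=40,guard=45); s=read_state();print(t,g,s['time'],s['eef_pos']-p,s['ft_force'],s['finger_gap'])
    if g:break
c=camera("scene"); np.savez("scene4.npz",**c)
cv2.imwrite("pics/scene4.png",cv2.resize(c['image'][100:280,200:440],None,fx=3.2,fy=3.2,interpolation=cv2.INTER_CUBIC))
E
```

```text
8 False 9.0667 [-0.1  0.1 -0. ] [-2.6  0.8  3.2] 13.991865505877787
16 False 9.3417 [0.  0.1 0.2] [-2.2  0.6  6.3] 14.010510785619939
24 False 9.6167 [0.  0.1 0.1] [-2.8  0.4  5.3] 13.85486348790995
32 False 9.8917 [0.  0.1 0.1] [-2.5  0.1  6.8] 14.128708090708658
40 False 10.1667 [-0.1  0.   0. ] [-2.4  0.5  4.6] 14.504714681142886
```

View pics/scene4.png

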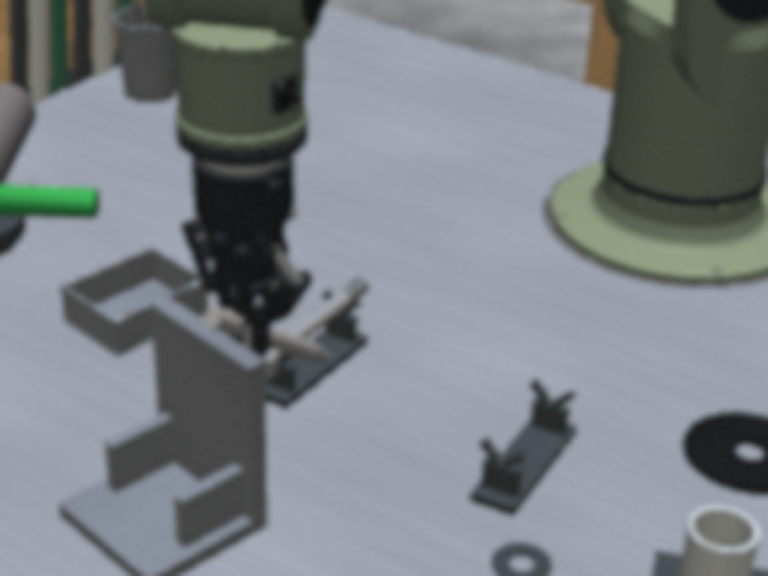

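It is turning: tip now low at (330,352), blunt end up at (210,318), forces ~8 N. Continue.

```bash
python3 - <<'E'
from h import *; from workcell import *
np.set_printoptions(suppress=True,precision=1)
r=R(PY,1)
for t in (48,56,63,70):
    p=tcp(pivot(np.radians(t),36),r)-[0,0,1]
    g=movel(p,max_speed=40,guard=35); s=read_state();print(t,g,s['time'],s['eef_pos']-p,s['ft_force'],s['torque'],s['finger_gap'])
    if g:break
wait(.15);print(read_state()['ft_force'])
c=camera("scene"); np.savez("scene5.npz",**c)
cv2.imwrite("pics/scene5.png",cv2.resize(c['image'][100:280,200:440],None,fx=3.2,fy=3.2,interpolation=cv2.INTER_CUBIC))
c=camera("wrist"); np.savez("w5.npz",**c);cv2.imwrite("pics/w5.png",c['image'])
E
```

```text
48 False 10.4917 [-0.   0.1  0.2] [-3.5  0.2  7.6] [ 0.   0.4 -0. ] 14.106732018913222
56 False 10.7667 [-0.5  0.2  0.1] [-8.1  1.1  9.5] [ 0.2  1.1 -0. ] 13.862179448497793
63 False 11.0333 [-1.5 -0.1 -0.8] [-8.8  1.  -0.7] [-0.1  1.5 -0. ] 14.578823832617452
70 False 11.3 [-1.7  0.2 -0.9] [-8.8  2.1  0.6] [ 0.4  1.7 -0. ] 14.418449916081132
[-10.8   2.7  -0.4]
```

View pics/scene5.png

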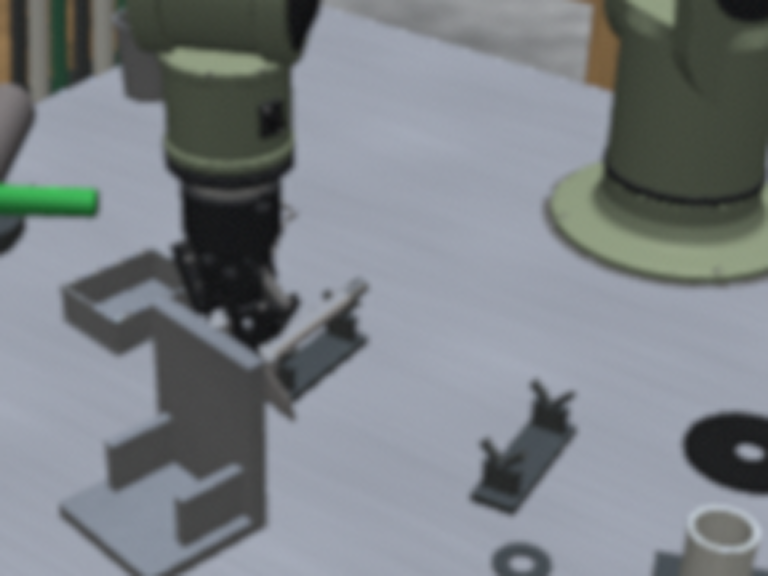

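View pics/w5.png

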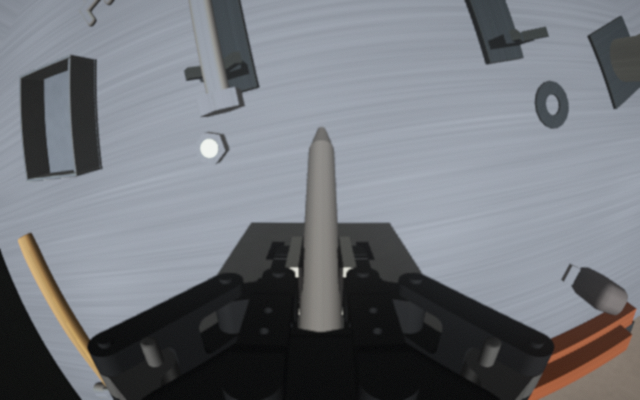

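The drift now points steeply down (tip at scene (292,415), wrist (321,128)). I'll compute the angle from the wrist ray to the tip, in the plane of the drift.

```bash
cat >> h.py <<'E'
def lean(c,s,yaw,u,v,kind):
    # tip lies on the ray, in the vertical plane through grip along yaw
    g=s['eef_pos']-s['tool_rot'][:,2]*GO; n=np.array([-np.sin(yaw),np.cos(yaw),0]);f=np.array([np.cos(yaw),np.sin(yaw),0])
    fn=fray if kind=='f' else ray
    o=c['cam_to_world'][:3,3];d=fn(c,u,v,0)-o
    return g,f,n,o,d/np.linalg.norm(d)
E
python3 - <<'E'
from h import *; from workcell import *
np.set_printoptions(suppress=True,precision=1)
s=read_state();s={k:np.array(v) for k,v in s.items()}
c=np.load("scene5.npz");u,v=292/3.2+200,415/3.2+100
g,f,n,o,d=lean(c,s,PY,u,v,'p')
q=o+d*((g-o)@n)/(d@n)-g; print("scene tip rel",q@f,q[2],np.linalg.norm(q),np.degrees(np.arctan2(-q[2],-(q@f))))
c=np.load("w5.npz")
g,f,n,o,d=lean(c,s,PY,321,128,'f')
# plane nearly contains the camera: solve |o+td-g|=103
w=o-g;b=w@d;disc=b*b-(w@w-103**2);print("disc",disc)
for t in(-b+np.sqrt(max(disc,0)),-b-np.sqrt(max(disc,0))):
    q=w+t*d;print("wrist tip rel",q@f,q@n,q[2],np.degrees(np.arctan2(-q[2],-(q@f))))
E
```

```text
scene tip rel -59.72197390831689 -92.20287024239005 109.85482897187862 57.06791769423445
disc 6558.659897692474
wrist tip rel -62.176593803933706 0.46064982388958564 -82.11491329034195 52.867357566756745
wrist tip rel -65.08496700536816 0.3361369614105944 79.83003245554465 -50.80983671773335
```

Two estimates give ~55° rather than 70°, so I'll check using the range data along the drift in the wrist view.

```bash
cat >> h.py <<'E'
def fpts(c):
    z=c['range_z'].astype(float);H,W=z.shape;v,u=np.mgrid[0:H,0:W];a=u-c['cx'];b=v-c['cy'];r=np.hypot(a,b)+1e-9;t=r/c['fx'];k=np.tan(t)/r
    P=np.stack([a*k*z,-b*k*z,-z,np.ones_like(z)],-1);return (P@c['cam_to_world'].T)[...,:3]
E
python3 - <<'E'
from h import *; from workcell import *
np.set_printoptions(suppress=True,precision=1)
s=read_state();g=s['eef_pos']-s['tool_rot'][:,2]*GO;f=np.array([np.cos(PY),np.sin(PY),0]);n=np.array([-f[1],f[0],0])
c=np.load("w5.npz");P=fpts(c)-g
for v in list(range(124,345,10)): 
    q=P[v,321];print(v,q@f,q@n,q[2])
Q=P[150:300,321];x=Q@f;k=np.polyfit(x,Q[:,2],1);print("slope deg",np.degrees(np.arctan(k[0])))
e=P[225:270,255:280].reshape(-1,3);print('plate pts',np.median(e@f),np.median(e[:,2]))
for v in range(215,275,6): q=P[v,265];print('p',v,q@f,q@n,q[2]+g[2])
E
```

```text
124 -64.60683980393384 0.492879992649186 -127.87669871608006
134 -58.38774220166992 0.46004688555250284 -76.62092543831133
144 -52.948509543070166 0.4539675015015904 -61.50682733460357
154 -47.831835434451854 0.4524764831211288 -52.56760601652309
164 -43.20368685275954 0.45105851807591685 -44.050176758036855
174 -38.86688055543539 0.4505512938330861 -36.846418166806245
184 -34.665473546025964 0.45117377300804323 -31.0583450080172
194 -31.153379399881672 0.4500889489233273 -23.70612765311668
204 -27.614026702188756 0.4504639058822421 -18.03061652430111
214 -24.84110648219392 0.44902908832974087 -10.848815172078417
224 -21.439640650360914 0.45074544022057206 -6.729815569280191
234 -18.57806377578162 0.4513148372331933 -1.691039532730386
244 -16.170424285395665 0.45113929940622166 3.8185489790161284
254 -13.198500123058679 0.45319576515247406 7.427407245590558
264 -10.697692540222727 0.45433384203038407 11.692316122867197
274 -8.664267850638135 0.45464048996990925 16.46073843205326
284 -5.991172331889769 0.4570282704002488 19.694768421950272
294 -3.970573243025756 0.45805454905178833 23
[... 316 characters left out ...]
70395
slope deg 60.220189521604176
plate pts 17.85529048030938 -71.62184849188404
p 215 11.76162315389513 -47.49654891405452 -0.48069432566364867
p 221 16.953262937447384 -47.63759566315226 0.23073624115531288
p 227 17.84892027797477 -45.424964997912134 13.248764312766696
p 233 18.321160000500836 -43.236852235343775 26.059043465879853
p 239 17.70954883504202 -40.74417424995363 40.34339510725468
p 245 17.54668607673 -38.70624651289351 52.1922343702434
p 251 18.015651005480333 -37.1416609417285 61.55210791674395
p 257 18.475320892391665 -35.71424701805063 70.15656398967988
p 263 18.57057846716637 -34.26098784645921 78.82735100286871
p 269 17.83756199062302 -32.602090946402456 88.44328482565956
```

Range data gives a slope of 60° (30° from upright, limit 40°). The blunt end's lower corner is now just under the edge, pressing on the face with ~10 N. I'll push a few mm further forward for margin.

```bash
python3 - <<'E'
from h import *; from workcell import *
np.set_printoptions(suppress=True,precision=1)
f=np.array([np.cos(PY),np.sin(PY),0])
s=read_state();p0=np.array(s['eef_pos'])
for k in (2,4,6):
    g=movel(p0+f*k,max_speed=15,guard=15); s=read_state();print(k,g,s['time'],(s['eef_pos']-p0)@f,s['ft_force'],s['torque'])
    if g:break
wait(.15)
g=s['eef_pos']-s['tool_rot'][:,2]*GO;n=np.array([-f[1],f[0],0])
c=camera("wrist"); np.savez("w6.npz",**c);cv2.imwrite("pics/w6.png",c['image'])
P=fpts(c)-g;Q=P[160:300,321];k=np.polyfit(Q@f,Q[:,2],1);print("slope deg",np.degrees(np.arctan(k[0])),-k[1]/k[0])
c=camera("scene");cv2.imwrite("pics/scene6.png",cv2.resize(c['image'][150:250,230:330],None,fx=6,fy=6,interpolation=cv2.INTER_CUBIC))
E
```

```text
2 False 11.8 0.3416570620885037 [-12.    1.8   5.9] [ 0.3  2.  -0. ]
4 False 12.0833 1.3266500557447474 [-17.    5.1   3. ] [0.9 2.8 0.1]
6 False 12.3667 3.330249288456329 [-15.8   6.5   2.2] [1.3 2.7 0.1]
slope deg 64.33892067942189 -17.6320491293956
```

View pics/scene6.png

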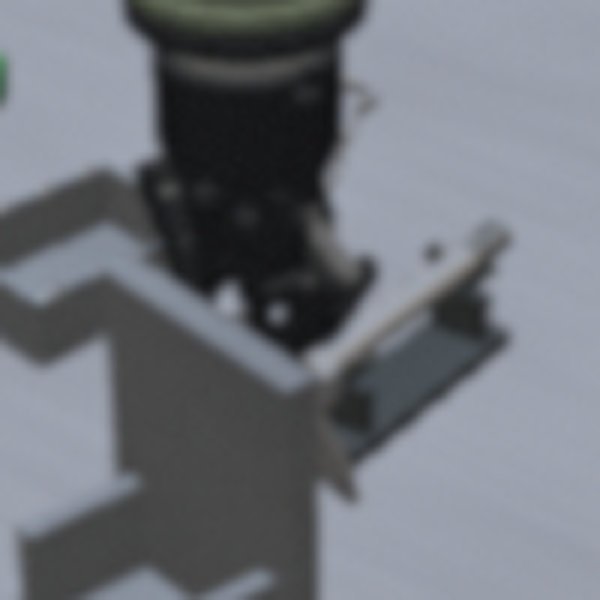

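View pics/w6.png

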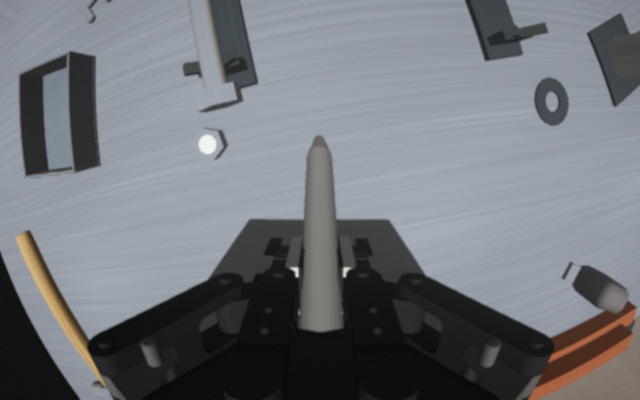

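Now ~64° (26° from upright), still pressed at ~16 N. Back off, lift, then go over the tube with the hand tilted to bring the drift upright.

```bash
python3 - <<'E'
from h import *; from workcell import *
np.set_printoptions(suppress=True,precision=1)
f=np.array([np.cos(PY),np.sin(PY),0])
p=np.array(read_state()['eef_pos'])
movel(p-f*15,max_speed=50);movel(p-f*25+[0,0,150],max_speed=150)
yw=np.radians(29);T=np.radians(26);r=R(yw,1,T)
g=TU+[0,0,175]
movep(tcp(g,r),r)
s=read_state();print(s['time'],s['eef_pos'],s['ft_force'],s['finger_gap'],s['qpos'])
for n in("wrist","scene"):
    c=camera(n); np.savez(f"{n}7.npz",**c)
    k=c['image'] if n=="wrist" else cv2.resize(c['image'][110:310,330:530],None,fx=3,fy=3,interpolation=cv2.INTER_CUBIC)
    cv2.imwrite(f"pics/{n}7.png",k)
E
```

```text
15.6917 [543.2 297.9 233.1] [ 0.1 -0.6 -3.4] 13.910820067220328 [-0.   0.4 -0.8  2.   0.8  0.5  0.7]
```

View pics/wrist7.png

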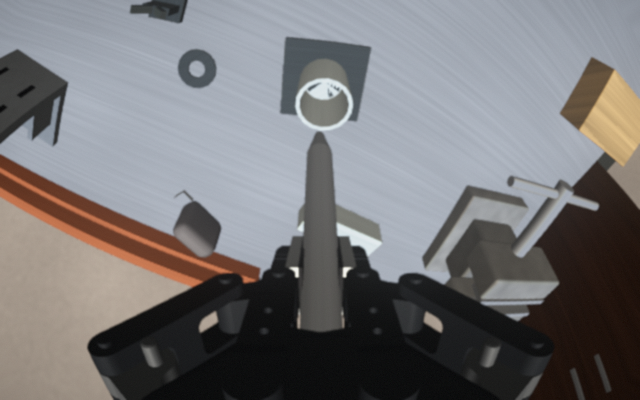

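View pics/scene7.png

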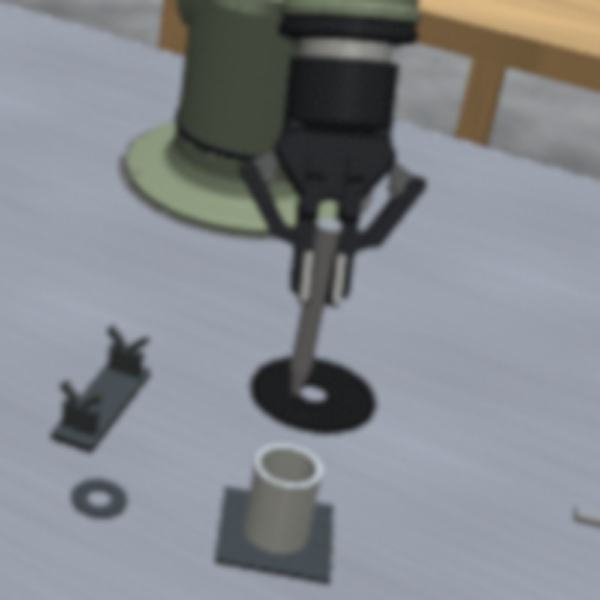

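Scene: drift near upright over the tube, tip (297,390), blunt end (329,225), tube mouth (288,465). Wrist: tip (319.5,133). I'll triangulate the tip and fit the axis.

```bash
cat >> h.py <<'E'
def tri(o1,d1,o2,d2):
    d1=d1/np.linalg.norm(d1);d2=d2/np.linalg.norm(d2)
    A=np.stack([d1,-d2],1);t=np.linalg.lstsq(A,o2-o1,rcond=None)[0];a=o1+t[0]*d1;b=o2+t[1]*d2
    return (a+b)/2,np.linalg.norm(a-b)
E
python3 - <<'E'
from h import *; from workcell import *
np.set_printoptions(suppress=True,precision=1)
s=read_state();g=s['eef_pos']-s['tool_rot'][:,2]*GO;yw=np.radians(29);f=np.array([np.cos(yw),np.sin(yw),0]);n=np.array([-f[1],f[0],0])
w=np.load("wrist7.npz");c=dict(np.load("scene7.npz"))
ow=w['cam_to_world'][:3,3];oc=c['cam_to_world'][:3,3]
sc=lambda x,y:((x+.5)/3-.5+330,(y+.5)/3-.5+110)
tip,e=tri(ow,fray(w,319.5,133,0)-ow,oc,ray(c,*sc(297,391),0)-oc);print("tip",tip,e,"rel tube",(tip-TU)@f,(tip-TU)@n,"dist g",np.linalg.norm(tip-g))
q=tip-g;print("rel g",q@f,q@n,q[2],"lean f",np.degrees(np.arctan2(-q@f,-q[2])),"lean n",np.degrees(np.arctan2(-q@n,-q[2])))
tb,e=tri(ow,fray(w,324.5,103,0)-ow,oc,ray(c,*sc(288,465),0)-oc);print("tube tri",tb,e, "wrist only",fray(w,324.5,103,75),"scene only",ray(c,*sc(288,465),75))
P=fpts(w)-g;Q=P[165:300,320];k=np.polyfit(Q[:,2],Q@f,1);print("wrist range slope lean",np.degrees(np.arctan(k[0])),"at z0",k[1])
P=pts(c)-g
for v in range(184,242,4):
    x=int(round(np.interp(v,[185,240],[439.7,429])));q=P[v,x];print(v,q@f,q@n,q[2])
E
```

```text
tip [527.1 289.7 138.9] 0.28582559981586425 rel tube -9.63624471432141 -0.7038634019824517 dist g 111.45615650353027
rel g -9.887454650645862 0.6471824251682571 -111.0148378280102 lean f 5.089577099316278 lean n -0.3340130220729956
tube tri [530.1 295.4  70.6] 1.1659243661911858 wrist only [528.3 295.   75. ] scene only [535.5 296.7  75. ]
wrist range slope lean -10.389460816921115 at z0 -19.695804574479645
184 -4.665061687102633 1.3376467151552607 40.98685989670406
188 0.9221691266570116 -0.16122024140618815 34.346924858585396
192 3.078481682115562 -1.0408938016226417 25.681158596042735
196 -1.6265157524229954 1.372063177554649 13.006762592607231
200 2.872522897347788 0.06410768117392165 5.599627023408459
204 2.3211585422319816 -0.33085031646899093 -4.993453016721276
208 2.68973572551065 -0.897602110749193 -15.119907532460559
212 2.146029778603935 -1.3053992281269307 -25.945415492260793
216 -1.1396741242875243 0.8892393389553687 -38.483848500880015
220 -3.1996515068883093 0.7549019594416915 -50.61795639001724
224 0.4131232545558841 -0.410550914197843 -59.01673122806568
228 0.9034833975723704 -1.0161454832882375 -69.63445736304487
232 -1.2611511706085354 1.0129277007729984 -81.99929250576514
236 -3.599464571379325 0.9184995730812441 -94.91655397700976
240 -4.633903089484157 0.5802417464719241 -107.05763510699961
```

Estimates put the tip 5–10 mm short along the heading, with a lean of about 5° or less. The inner radius of 22 mm has room for that. I'll shift +6 mm and lower with a guard.

```bash
python3 - <<'E'
from h import *; from workcell import *
np.set_printoptions(suppress=True,precision=1)
yw=np.radians(29);f=np.array([np.cos(yw),np.sin(yw),0]);n=np.array([-f[1],f[0],0])
p=np.array(read_state()['eef_pos'])+6*f+n
movel(p,max_speed=60)
print(movel(p-[0,0,75],max_speed=80,guard=8)); s=read_state();print(s['time'],s['eef_pos']-p,s['ft_force'])
c=camera("wrist"); cv2.imwrite("pics/w8.png",c['image'])
c=camera("scene"); cv2.imwrite("pics/scene8.png",cv2.resize(c['image'][110:310,330:530],None,fx=3,fy=3,interpolation=cv2.INTER_CUBIC))
E
```

```text
False
17.1417 [  0.1   0.1 -74.6] [ 0.1  0.4 -2.4]
```

View pics/w8.png

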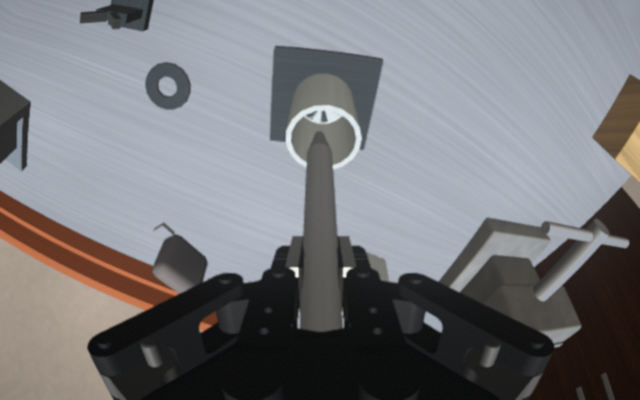

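View pics/scene8.png

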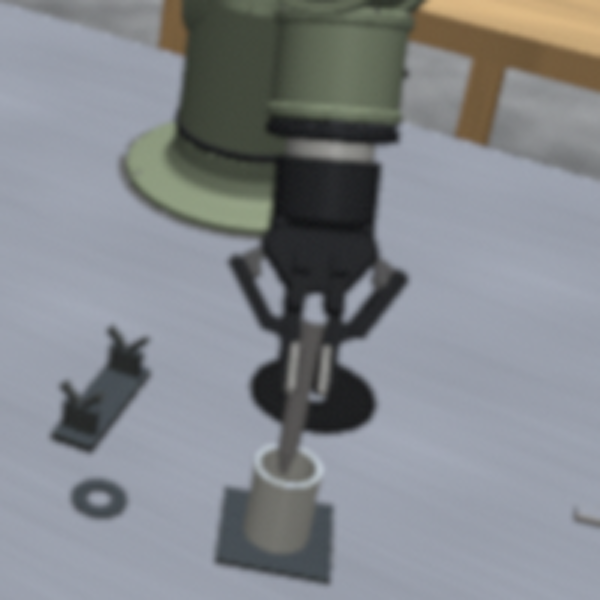

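The tip is inside the ring: scene tip ≈(285,468) within mouth centred (288,465), and wrist tip (320,137) within ring centred (323,137). Continue to the floor.

```bash
python3 - <<'E'
from h import *; from workcell import *
np.set_printoptions(suppress=True,precision=1)
p=np.array(read_state()['eef_pos'])
print(movel(p-[0,0,50],max_speed=60,guard=8)); s=read_state();print(s['time'],s['eef_pos']-p,s['ft_force'])
if (s['eef_pos']-p)[2]<-49:
    q=np.array(s['eef_pos']);print(movel(q-[0,0,14],max_speed=15,guard=5)); s=read_state()
print(s['time'],s['eef_pos']-p,s['eef_pos'],s['ft_force'])
c=camera("wrist"); cv2.imwrite("pics/w9.png",c['image'])
c=camera("scene"); cv2.imwrite("pics/scene9.png",cv2.resize(c['image'][110:310,330:530],None,fx=3,fy=3,interpolation=cv2.INTER_CUBIC))
E
```

```text
False
18.2167 [  0.1   0.2 -49.7] [-0.5  0.4 -2.8]
True
18.925 [  0.3   0.3 -61. ] [548.5 302.   97.6] [-0.1  0.   6.8]
```

View pics/w9.png

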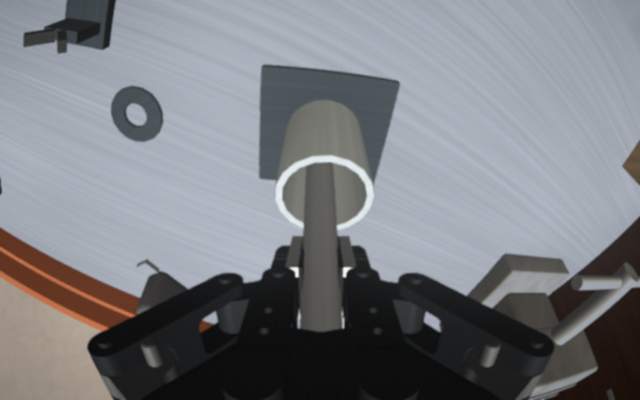

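View pics/scene9.png

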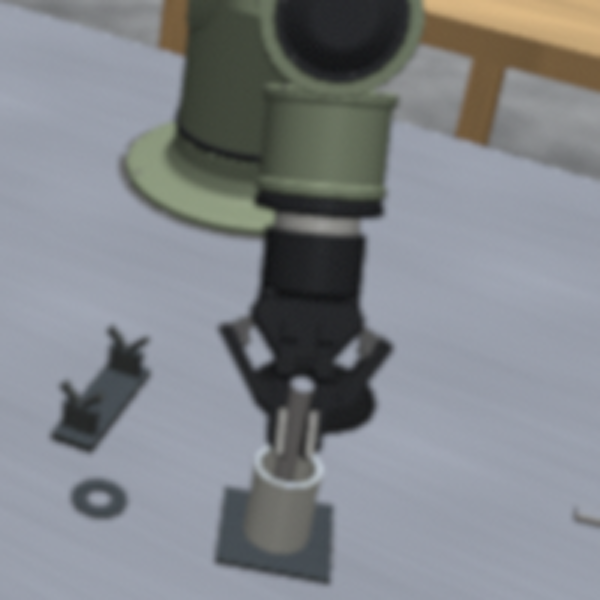

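Floor contact at the predicted depth (136 mm against 133). The drift stands in the ring with clearance all round. Release and withdraw along the tool axis.

```bash
python3 - <<'E'
from h import *; from workcell import *
np.set_printoptions(suppress=True,precision=1)
open_gripper(); wait(.3)
s=read_state();z=np.array(s['tool_rot'])[:,2]
movel(np.array(s['eef_pos'])-z*110,max_speed=100)
s=read_state();movel(np.array(s['eef_pos'])+[-80,0,60],max_speed=150);wait(.5)
s=read_state();print(s['time'],s['eef_pos'],s['ft_force'],s['finger_gap'])
for n in("scene","top","wrist"):
    c=camera(n);np.savez(f"{n}10.npz",**c)
    if n=="scene":cv2.imwrite("pics/scene10.png",cv2.resize(c['image'][110:310,330:530],None,fx=3,fy=3,interpolation=cv2.INTER_CUBIC))
    else: cv2.imwrite(f"pics/{n}10.png",c['image'])
E
```

```text
22.5833 [425.9 278.2 255.4] [ 0.  -0.3 -0.3] 84.90188626535821
```

View pics/scene10.png

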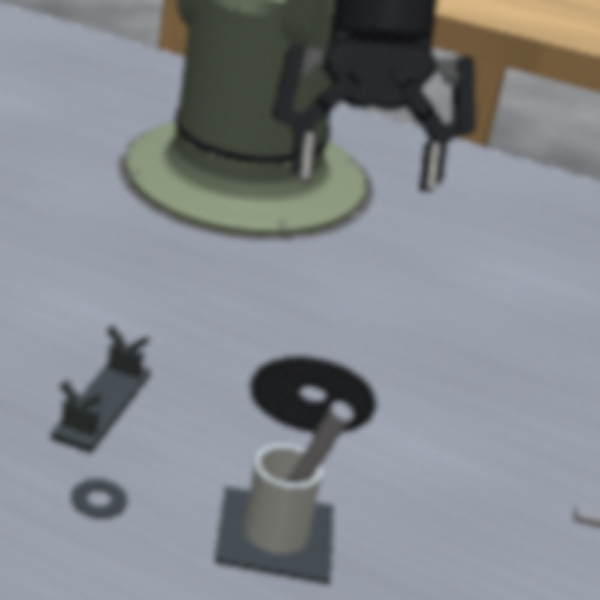

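View pics/top10.png

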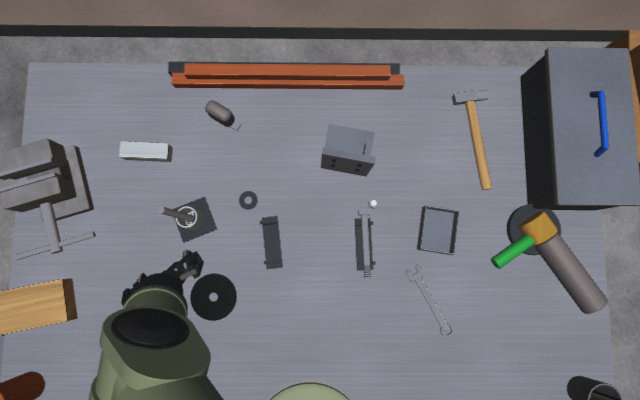

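View pics/wrist10.png

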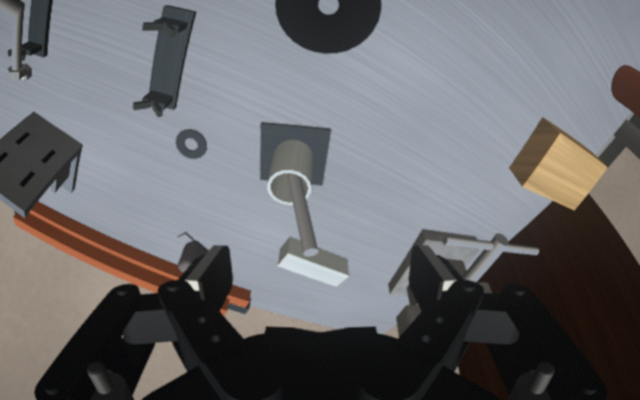

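The drift stands in the tube, leaning on the rim towards +y: blunt end at top (167,211), scene crop (341,411). The bolt looks unmoved. I'll measure the lean and the bolt shift.

```bash
python3 - <<'E'
from h import *
np.set_printoptions(suppress=True,precision=1)
t=dict(np.load("top10.npz"));c=dict(np.load("scene10.npz"))
ot=t['cam_to_world'][:3,3];oc=c['cam_to_world'][:3,3]
b,e=tri(ot,ray(t,167.5,211,0)-ot,oc,ray(c,(341.5)/3-.5+330,(411.5)/3-.5+110,0)-oc)
print("blunt end",b,"gap",e,"rel",b-TU)
zc=b[2]
print("lean from height (tip on floor z6, end z=6+150cos)",np.degrees(np.arccos(min(1,(zc-6)/150))))
P=pts(c);m=np.zeros(P.shape[:2],bool);m[235:275,425:455]=1;z=P[...,2];m&=(z>82)&(z<160);Q=P[m];d=cv2.fitLine(Q.astype(np.float32),cv2.DIST_HUBER,0,.01,.01).ravel();print(m.sum(),"scene range fit",d,np.degrees(np.arccos(abs(d[2]))),Q.max(0))
P=pts(t);z=P[...,2];m=np.zeros(z.shape,bool);m[200:225,155:200]=1;m&=(z>85)&(z<160);Q=P[m];d=cv2.fitLine(Q.astype(np.float32),cv2.DIST_HUBER,0,.01,.01).ravel();print(m.sum(),"top fit",d,np.degrees(np.arccos(abs(d[2]))),Q.max(0))
a=dict(np.load("top0.npz"))['image'][195:285,345:385];bb=t['image'][195:285,345:385];print("bolt diff",cv2.absdiff(a,bb).mean(),cv2.phaseCorrelate(a.mean(2).astype(np.float32),bb.mean(2).astype(np.float32)))
cv2.imwrite("pics/t10z.png",cv2.resize(t['image'][190:250,145:225],None,fx=7,fy=7,interpolation=cv2.INTER_CUBIC))
E
```

```text
blunt end [538.5 323.4 142.6] gap 11.816975414069857 rel [ 3.3 28.4 67.6]
lean from height (tip on floor z6, end z=6+150cos) 24.420966660347332
192 scene range fit [  0.    0.3   1.  546.3 322.  119.4] 16.389193 [552.7 336.6 152.5]
162 top fit [  0.1   0.3   0.9 540.4 315.6 122.8] 20.038279 [551.1 337.4 154.6]
bolt diff 6.944166666666667 ((0.028770378339206815, 0.07662754427171592), 1.0110600010553996)
```

View pics/t10z.png

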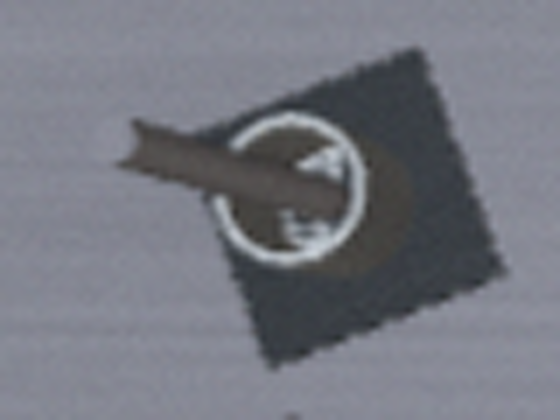

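```bash
python3 - <<'E'
from workcell import *
s=read_state();print(s['time'],s['ft_force'],abs(s['qvel']).max() if hasattr(s['qvel'],'max') else s['qvel'])
print(finish_job())
E
```

```text
22.7333 [-0.71938615  0.35878844  0.10681553] 0.001559000786828029
the job is handed in; nothing more can be done
None
```

I handed the job in at 22.7 s, with the drift standing point down in the tool tube and the gripper clear of everything. `finish_job()` gave no verdict, so the result rests on my own checks.

**What I did:** I gripped the drift about 35 mm from its middle, towards the blunt end, lifted it level and pressed it on the plate edge with about 7 N. I then moved the hand down around the edge until the drift was about 26° from upright, still pressed at about 16 N. Over the tube I tilted the hand to straighten it, lowered until it touched the tube floor, and let go.

**Last checks:**
- **Drift:** it leans against the tube rim. Three estimates gave 16°, 20° and 24°, against a limit of 30°.
- **Bolt:** its picture shifted by less than 0.1 pixel, so it did not move.
- **Robot:** the arm was still, with almost no force on the tool.

**What disagreed or went differently:**
- **Wrist camera bias:** it placed things about 6 mm nearer the robot than the top and scene cameras did. I used the latter two, and the drift ended up gripped about 7 to 9 mm closer to its blunt end than planned.
- **Slip at the plate:** because of that shorter grip, the blunt end dropped just below the edge late in the turn and pressed on the plate's face. The turn measured 53–60° from level (three methods) instead of the planned 70°. I pushed about 3 mm further, to 64°, for margin.
- **Weak final measurement:** the two camera rays to the blunt end missed each other by 12 mm. That makes the 24° lean the least certain of the three.
- **Grip force:** `clamp()` allows only half the maximum (60 N), not the light 12 N grip described, but the drift still turned at about 10 N.

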